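# Ready the folding battery stand

### The arm

A 6-joint arm with a two-finger parallel gripper is mounted at the origin on the work surface. World frame = base frame: x ahead of the robot, y to its left, z up, the work surface at z = 0. Lengths are in mm, angles in rad, forces in N, time in s.
With the tool pointing down it reaches from about 300 to 775 mm from the base axis. Payload 14.6 kg.
Tool frame: the origin (TCP) lies at the very end of the fingers, on their centre line; the grasp point (between the pads) lies 19 mm behind it; z points along the fingers, y is the line along which they close (so a half turn about z gives the same grasp; the last joint's range is limited). The gripper opens to 94 mm and grips with 3 to 60 N. Pads are 16 mm wide; open, the fingers measure 119 mm over their backs; the gripper's body (75 mm by 177 mm) begins 78 mm behind the grasp point.
Start: joints at [-1.243, 0.3, 1.521, -0, 1.321, -0.067], TCP at [211.535, -507.683, 172.346] pointing down, gripper open.
Joint ranges: [-3.03, 3.03], [-0.79, 2.21], [0.23, 2.52], [-1.04, 4.18], [0, 3.07], [-2.55, 2.55]. Speed limits (rad/s): [2.22, 2.22, 2.57, 3.14, 3.14, 3.14].

### API

Orientations are given as [roll, pitch, yaw] about the fixed x, y, z axes, in that order (R = Rz(yaw) Ry(pitch) Rx(roll)).
In Python, from cell import manip gives the robot as it stands.
- The arm moves only by the tool servo_tool, never from a script. Its argument "rows" is a list of rows, each a list of 7 numbers: the turn, a rotation vector about the world's x, y, z in degrees, then the shift along the world's x, y, z in mm, then the closure, from 0 (fully open) to 1 (shut). In form: [[rx, ry, rz, dx, dy, dz, fingers], ...]. A call has 1 to 20 rows; each row shifts and turns the commanded pose from where the row before left it; what a row does not reach is not made up. A row lasts 1/8 s, in which the tool goes at most 62.5 mm and 10.7 degrees, less where a joint would pass 70% of its speed; a pose out of reach is approached as far as the arm can. A call with a gripper value outside its range is refused whole. The fingers move at their own pace and stop on an object; "grip_force" is the grip in N (left out, the last holds). Time passes only in rows, so rows that do not move let the fingers close. It gives the time, the measured TCP pose, the force, the opening and the grip force at its end, in the units of the state.
- manip.read_state(): the state, without advancing time (a new reading comes with each control period).
- manip.camera(name): name is "side" or "top"; returns the picture (400x640x3 uint8, red, green, blue); there is no depth.
- manip.camera_info(name): a dict with "fx", "fy", "cx", "cy" (pixels), "position" and "rotation" of the camera in the world. Camera axes: x right, y down, z forward; pixel columns grow to the right and rows downward; lengths in mm; the calibration is good to about 2 mm. A picture is of the moment at which its call begins. camera_info takes no time and is no camera call.
- manip.sign_off(): hands the job in; it is judged then, once.
The state is a dict: "clock": time; "joints": joint angles; "qd": joint speeds; "effort": joint torques, N m; "eef_pos": TCP position; "eef_rot": TCP orientation; "wrist_force": force on the tool from outside, world axes, zero at the start; "moment": the same for the moment, N m; "finger_gap": finger opening in mm; "finger_force": force on a finger pad.
Only numpy, scipy, OpenCV 4.12 (cv2) and the standard library are available. Lean on these libraries where they do the work, as an engineer would, in place of code of your own. Each camera call takes 0.05 s, during which the arm holds its last target. There are 200 camera calls.

### The job

Get the three-footed battery stand on the bench ready for use: swing its folded foot all the way out until it snaps home in its end detent, and set the loose round cover squarely on the rim of the stand's hub so that it sits fully down and level. Put the cover down gently, do not drop it, and leave the carton, the screwdriver and the mug where they are.

Things in the scene. Friction and masses are not known exactly. Their poses are not given: they have to be found in the camera images.
- stand: Heavy fixed base: grey open round hub (100 mm outside, 88 mm inside, 60 mm high; blue cells inside) with three aluminium feet. Origin: centre of hub's underside, z up. Two fixed feet point 30 and 150 deg from its x axis (counter-clockwise from above), each with a knob 168 mm from the hub's centre, top at 60 mm. The third is hinged at a lug on its -y side (lug top 44 mm).
- stand_rim (a point): Centre of the hub's mouth, at the height of its rim, 60 mm above the bench; axes as the stand's.
- foot (a joint): Angle of the hinged foot about its upright hinge, rad. 0: folded, pointing along the stand's -x; swings counter-clockwise seen from above; at 1.57 it points straight out along the stand's -y, at its end stop. From about 1.1 rad a sprung detent roller resists (about 3 N at the knob); past about 1.37 it snaps the foot home and keeps it there. Starts at 0 to 0.4.
- foot_hinge (a point): Point on the foot's upright hinge axis, 28 mm above the bench, 68 mm from the hub's centre.
- foot_knob (a point): Centre of the black levelling knob at the hinged foot's end, 110 mm from the hinge axis: an upright cylinder of 24 mm diameter, 34 to 60 mm above the bench (this point at 47 mm), fixed to the foot. Below it are a thin stem and the 26 mm wide foot with a round end 38 mm across, top at 28 mm.
- cover: Loose round aluminium cover, about 250 g: a flange of 112 mm diameter, 6 mm thick, over a locating step of 74 mm diameter, 10 mm high, that drops into the hub's mouth, and a black knob on top; 48 mm high in all. Origin: centre of the step's underside, z up through the knob. Starts upright on the bench.
- cover_flange (a point): Centre of the flange's underside, 10 mm above the cover's origin; when the cover is seated it coincides with the centre of the hub's mouth (within the 7 mm play of the step).
- cover_knob (a point): Middle of the cover's knob, 35 mm above the cover's origin: an upright cylinder of 28 mm diameter, from 22 to 48 mm above the origin.
- carton: Bystander: closed cardboard carton 120 x 80 x 50 mm. Origin: centre of its underside.
- driver: Bystander: screwdriver lying flat, 180 mm long. Its x axis runs along it towards the tip.
- mug: Bystander: white mug, 76 mm diameter, 85 mm high. Origin: centre of its underside.
There are look-alikes about, which are no part of the job. There is more than one size of the cover; the one meant has the size given above.

How it is judged:
By the outcome, as a careful person would: the job done as asked, in the order asked, and still so for the second after the job is handed in, with the robot touching nothing.
It also fails if it takes over 58 s, if anything falls off the work surface, if the arm or the gripper's body presses on something with over 40 N, if the wrist force passes 120 N, or if a joint passes its speed limit or range.

## Working session

There is one attempt and no reset: what is moved stays moved. The work goes in short steps, Python scripts to look and compute and a tool call to move; the robot and the scene stay as the last step left them, time stands still between calls to the robot, and variables do not carry over. Pictures are saved under pics/ and viewed, at most 10 in all, crops included, and the job is handed in when it is done.

Besides the shell and the picture viewer there is one more tool, called by a JSON object that holds its "method" and its "body", one argument or row to a line. servo_tool: Moves the arm, as the interface text tells. Its arguments: {"type":"object","properties":{"rows":{"type":"array","items":{"type":"array","items":{"type":"number"}}},"grip_force":{"type":"number"}},"required":["rows"]}

```bash
mkdir -p pics; ls; python3 - <<'E'
from cell import manip
import cv2,json
for n in("top","side"):
    im=manip.camera(n); cv2.imwrite(f"pics/{n}0.png",im[:,:,::-1]); print(n,manip.camera_info(n))
print(manip.read_state())
E
```

```text
pics
top {'fx': 517.3233574008028, 'fy': 517.3233574008028, 'cx': 320.601600788065, 'cy': 202.20519028270493, 'position': array([ 174.164267  ,   14.60171736, 1529.28699774]), 'rotation': array([-2.93383415e+00,  1.86897321e-03, -1.56167475e+00])}
side {'fx': 399.08445474123835, 'fy': 399.08445474123835, 'cx': 317.84845189085706, 'cy': 202.08362708936244, 'position': array([116.3967022 , 867.60930495, 800.42197237]), 'rotation': array([-2.23702208,  0.02240923, -2.7537099 ])}
{'clock': 0.1, 'joints': array([-1.24261794e+00,  3.00414381e-01,  1.52152280e+00,  1.30911943e-05,
        1.32069604e+00, -6.65923158e-02]), 'qd': array([ 0.00049816, -0.00084253, -0.00351191,  0.00080229,  0.0001709 ,
        0.00088175]), 'effort': array([ 1.27594367e-04, -5.32649338e+01, -3.53288341e+01,  7.09357532e-02,
        2.35033332e-02, -4.74341743e-05]), 'eef_pos': array([ 211.44538228, -507.43774446,  171.84211289]), 'eef_rot': array([-3.14055524e+00, -8.18949427e-05,  3.94767415e-01]), 'wrist_force': array([-0.4102374 ,  0.12614059, -0.37156333]), 'moment': array([-0.00032864,  0.01299583,  0.00081365]), 'finger_force': 0.0, 'finger_gap': 94.061319823044}
```

View pics/top0.png

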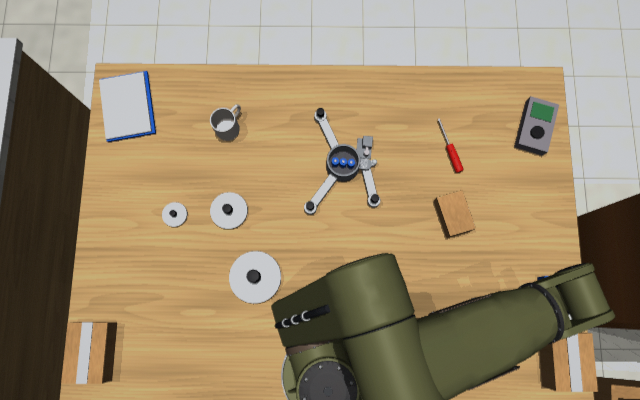

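View pics/side0.png

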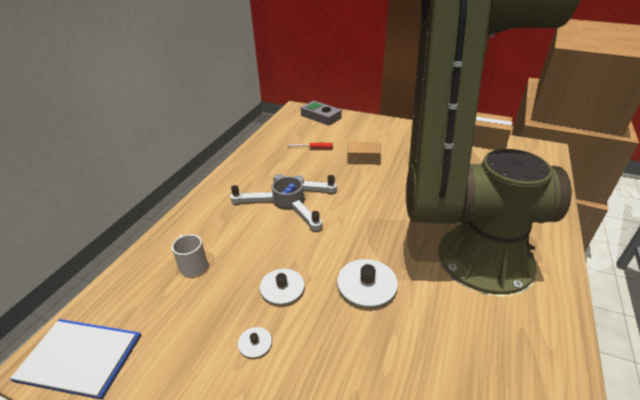

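The top view shows the stand hub at (343,162), fixed knobs at (320,114) and (311,208), and the hinged foot's knob at (374,200). There are three covers: small (174,214), medium (229,211) and large (255,277). The carton is at (455,214), the driver at (450,145) and the mug at (225,124).

```bash
cat > h.py <<'E'
import numpy as np, cv2
from cell import manip
from scipy.spatial.transform import Rotation as R
info={n:manip.camera_info(n) for n in("top","side")}
def ray(n,p):
    c=info[n]; d=R.from_euler("xyz",c["rotation"]).apply([(p[0]-c["cx"])/c["fx"],(p[1]-c["cy"])/c["fy"],1]); return c["position"],d
def plane(n,p,z):
    o,d=ray(n,p); return (o+d*(z-o[2])/d[2])
def tri(a,b):
    (o1,d1),(o2,d2)=ray("top",a),ray("side",b)
    s,t=np.linalg.lstsq(np.c_[d1,-d2],o2-o1,rcond=None)[0]
    return (o1+s*d1+o2+t*d2)/2, np.linalg.norm(o1+s*d1-o2-t*d2)
def blob(im,p,r,f):
    "centroid of the masked blob nearest p within r px; also area, bbox, contour"
    m=f(im.astype(int)).astype(np.uint8); w=np.zeros_like(m); cv2.circle(w,tuple(p),r,1,-1)
    n,l,s,c=cv2.connectedComponentsWithStats(m&w)
    i=1+np.argmax(s[1:,4]); cs,_=cv2.findContours((l==i).astype(np.uint8),0,1)
    return c[i],s[i],max(cs,key=cv2.contourArea)
black=lambda im: im.max(2)<50
white=lambda im: (im.min(2)>150)&(im.max(2)-im.min(2)<25)
E
cat > m.py <<'E'
from h import *
im={n:cv2.imread(f"pics/{n}0.png")[:,:,::-1] for n in("top","side")}
P={"k1":((320,114),(235,191)),"k2":((311,208),(316,217)),"foot":((374,200),(331,182)),"cov":((229,211),(282,281)),"big":((255,277),(368,274)),"small":((174,214),(254,339))}
for k,(a,b) in P.items():
    A=blob(im["top"],a,10,black);B=blob(im["side"],b,12,black)
    x,e=tri(A[0],B[0]); print(k,A[0].round(1),A[1],B[0].round(1),B[1],x.round(1),round(e,1))
for k,a,r in(("cov",(229,211),26),("big",(255,277),32),("small",(174,214),18)):
    c=blob(im["top"],a,r,white); (x,y),(d1,d2),_=cv2.fitEllipse(cv2.convexHull(c[2]))
    p=plane("top",(x,y),16); s=np.linalg.norm(info["top"]["position"]-p)/517.3
    print(k,x,y,d1*s,d2*s,p.round(1))
    print(" top knob plane48",plane("top",blob(im["top"],a,10,black)[0],40).round(1))
E
python3 m.py
python3 - <<'E'
import cv2,numpy as np
t=cv2.imread('pics/top0.png')[95:225,290:400];s=cv2.imread('pics/side0.png')[160:240,220:350]
a=cv2.resize(t,(400,473),interpolation=2);b=cv2.resize(s,(400,246),interpolation=2)
o=np.zeros((473,800,3),np.uint8);o[:,:400]=a;o[:246,400:]=b
cv2.imwrite('pics/crop.png',o)
E
```

```text
k1 [320.2 112.3] [317 108   7  10  47] [234.5 192. ] [234 192   2   1   2] [768.7  24.   39.9] 0.1Traceback (most recent call last):
  File "m.py", line 5, in <module>
    A=blob(im["top"],a,10,black);B=blob(im["side"],b,12,black)
                                   ~~~~^^^^^^^^^^^^^^^^^^^^^^^
  File "h.py", line 17, in blob
    i=1+np.argmax(s[1:,4]); cs,_=cv2.findContours((l==i).astype(np.uint8),0,1)
        ~~~~~~~~~^^^^^^^^^
    return _wrapfunc(a, 'argmax', axis=axis, out=out, **kwds)
    return bound(*args, **kwds)
ValueError: attempt to get argmax of an empty sequence
```

View pics/crop.png

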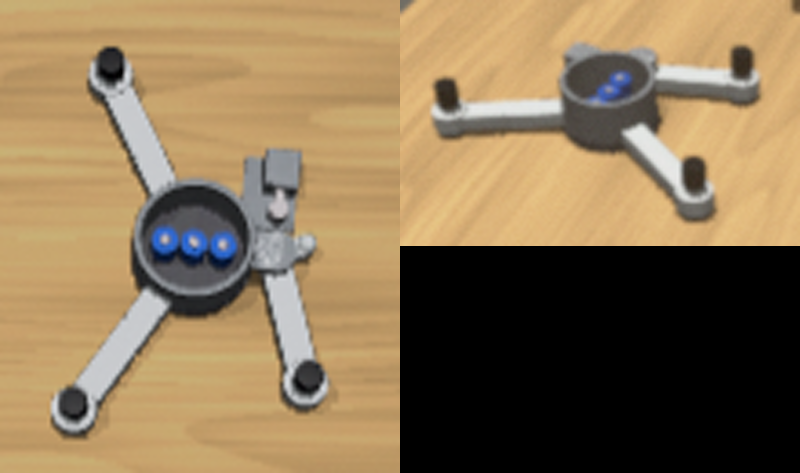

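The crop shows the hub, the hinge lug with the detent block on its right, and three knobs. In the top picture the foot knob is at about (374.5,198.5). I'll raise the black threshold.

```bash
sed -i 's/im.max(2)<50/im.max(2)<75/' h.py; cat >> m.py <<'E'
# hub from the known knob geometry, hinge, foot angle
K={k:np.mean([tri(blob(im["top"],P[k][0],10,black)[0],blob(im["side"],P[k][1],12,black)[0])[0]],0)[:2] for k in("k1","k2","foot")}
m=(K["k1"]+K["k2"])/2; u=K["k1"]-K["k2"]; print("knob distance (291)",np.linalg.norm(u)); x=u/np.linalg.norm(u); y=np.array([-x[1],x[0]])
hub=m-84*y; hin=hub-68*y; v=K["foot"]-hin
print("hub",hub,"yaw",np.arctan2(x[1],x[0]),"hinge",hin,"r",np.linalg.norm(v),"foot",np.arctan2(v@-y,v@-x))
print("fin knob",hin-110*y)
c=blob(im["top"],(343,162),25,lambda i:(i.max(2)<185)&(i.max(2)-i.min(2)<30)); 
E
python3 m.py
```

```text
k1 [320.1 112.6] [317 108   7  10  59] [234.7 190.2] [232 186   6  10  45] [765.3  24.7  48.2] 1.4
k2 [309.9 205.8] [307 202   7   9  52] [315.1 216.5] [312 212   7  10  53] [476.3  51.5  46.1] 1.1
foot [374.4 198.4] [371 194   8   9  56] [330.9 179.8] [329 176   5   9  41] [ 499.2 -137.3   47.5] 0.4
cov [227.3 208.8] [223 204  10  11  78] [281.1 280.2] [277 274  10  13 100] [467.5 295.1  33.6] 0.8
big [253.5 276. ] [247 270  14  13 141] [367.5 274. ] [361 265  14  19 206] [270.6 209.3  46.1] 0.1
small [172.9 213.1] [170 210   7   7  35] [254.  338.3] [251 334   7  10  51] [454.8 458.1  22.5] 0.1
cov 228.1866912841797 210.10511779785156 108.07629148722546 112.86911153410281 [466.7 295.6  16. ]
 top knob plane48 [465.8 293.8  40. ]
big 254.46360778808594 276.8990783691406 150.330263247718 154.8178202852962 [269.9 210.2  16. ]
 top knob plane48 [270.9 210.1  40. ]
small 173.86221313476562 214.06930541992188 72.20199405749491 77.54974571025394 [453.2 456.8  16. ]
 top knob plane48 [451.5 452.9  40. ]
knob distance (291) 290.1630344560169
hub [613.04364464 -45.54583305] yaw -0.09256349337852372 hinge [ 606.75831153 -113.25472897] r 110.25487234997559 foot 0.31280186014985517
fin knob [ 596.5908609  -222.78382533]
```

The knob spacing is 290 mm (291 expected) and the hinge radius is 110.3 mm, so the layout is consistent. The foot is at about 0.31 rad. The medium cover (about 111 mm) is at (467,295). Next I move above the foot knob.

{"method": "servo_tool", "body": {
  "rows": [
    [0,0,-0.83,24,30.87,0,0.6],
    [0,0,-0.83,24,30.87,0,0.6],
    [0,0,-0.83,24,30.87,0,0.6],
    [0,0,-0.83,24,30.87,0,0.6],
    [0,0,-0.83,24,30.87,0,0.6],
    [0,0,-0.83,24,30.87,0,0.6],
    [0,0,-0.83,24,30.87,0,0.6],
    [0,0,-0.83,24,30.87,0,0.6],
    [0,0,-0.83,24,30.87,0,0.6],
    [0,0,-0.83,24,30.87,0,0.6],
    [0,0,-0.83,24,30.87,0,0.6],
    [0,0,-0.83,24,30.87,0,0.6],
    [0,0,0,0,0,0,0.6],
    [0,0,0,0,0,0,0.6]
  ],
  "grip_force": 10
}}

```text
clock: 1.85
eef_pos: [499.1, -137.5, 172.1]
eef_rot: [-3.141, 0.001, 0.221]
wrist_force: [-0.2, -1.0, 0.3]
finger_gap: 37.7
finger_force: 0.0
```

{"method": "servo_tool", "body": {
  "rows": [
    [0,0,0,0,0,-30,0.6],
    [0,0,0,0,0,-30,0.6],
    [0,0,0,0,0,-28,0.6],
    [0,0,0,0,0,-20,0.6],
    [0,0,0,0,0,-15,0.6],
    [0,0,0,0,0,-10,0.6],
    [0,0,0,0,0,0,0.6]
  ]
}}

```text
clock: 2.72
eef_pos: [499.3, -137.4, 39.1]
eef_rot: [-3.141, 0.001, 0.221]
wrist_force: [0.1, 0.2, 0.2]
finger_gap: 37.1
finger_force: 0.0
```

```bash
python3 - <<'E'
import numpy as np
h=np.array([606.8,-113.3]);ys=-0.0926
th=np.linspace(.313,1.6,16)
p=np.array([h+110*np.array([np.cos(np.pi+ys+t),np.sin(np.pi+ys+t)]) for t in th])
# lead: rear pad must push: tool centre ahead of the knob by (37.7-24)/2 along tangent
print(p.round(1)); print(np.diff(p,axis=0).round(1),np.degrees(th[1]-th[0]))
E
```

```text
[[ 499.5 -137.3]
 [ 501.9 -146.5]
 [ 505.1 -155.3]
 [ 509.1 -163.9]
 [ 513.8 -172.1]
 [ 519.2 -179.8]
 [ 525.2 -187.1]
 [ 531.8 -193.8]
 [ 539.  -199.9]
 [ 546.7 -205.4]
 [ 554.8 -210.2]
 [ 563.3 -214.3]
 [ 572.1 -217.7]
 [ 581.2 -220.3]
 [ 590.4 -222.1]
 [ 599.8 -223.1]]
[[ 2.5 -9.1]
 [ 3.2 -8.9]
 [ 4.  -8.6]
 [ 4.7 -8.2]
 [ 5.4 -7.8]
 [ 6.  -7.3]
 [ 6.6 -6.7]
 [ 7.2 -6.1]
 [ 7.7 -5.5]
 [ 8.1 -4.8]
 [ 8.5 -4.1]
 [ 8.8 -3.4]
 [ 9.1 -2.6]
 [ 9.3 -1.8]
 [ 9.4 -1. ]] 4.915977882222466
```

{"method": "servo_tool", "body": {
  "rows": [
    [0,0,4.92,2.5,-9.1,0,0.6],
    [0,0,4.92,3.2,-8.9,0,0.6],
    [0,0,4.92,4.0,-8.6,0,0.6],
    [0,0,4.92,4.7,-8.2,0,0.6],
    [0,0,4.92,5.4,-7.8,0,0.6],
    [0,0,4.92,6.0,-7.3,0,0.6],
    [0,0,4.92,6.6,-6.7,0,0.6],
    [0,0,4.92,7.2,-6.1,0,0.6],
    [0,0,4.92,7.7,-5.5,0,0.6],
    [0,0,4.92,8.1,-4.8,0,0.6],
    [0,0,4.92,8.5,-4.1,0,0.6],
    [0,0,4.92,8.8,-3.4,0,0.6],
    [0,0,4.92,9.1,-2.6,0,0.6],
    [0,0,4.92,9.3,-1.8,0,0.6],
    [0,0,4.92,9.4,-1.0,0,0.6],
    [0,0,0,0,0,0,0.6],
    [0,0,0,0,0,0,0.6]
  ]
}}

```text
clock: 4.85
eef_pos: [599.9, -223.2, 39.7]
eef_rot: [3.141, 0.0, 1.507]
wrist_force: [-0.1, -0.4, 0.0]
finger_gap: 37.6
finger_force: 0.0
```

{"method": "servo_tool", "body": {
  "rows": [
    [0,0,0,0,0,30,0.6],
    [0,0,0,0,0,45,0.6],
    [0,0,0,0,0,45,0.4],
    [0,0,0,-9,35,0,0.4],
    [0,0,0,-11.3,44,0,0.4],
    [0,0,0,-11.3,44,0,0.4],
    [0,0,0,-11.3,44,0,0.4],
    [0,0,0,-11.3,44,0,0.4],
    [0,0,0,-11.3,44,0,0.4],
    [0,0,0,-11.3,44,0,0.4],
    [0,0,0,-11.3,44,0,0.4],
    [0,0,0,-11.3,44,0,0.4],
    [0,0,0,-11.3,44,0,0.4],
    [0,0,0,-11.3,44,0,0.4],
    [0,0,0,-11.3,43,0,0.4],
    [0,0,0,0,0,0,0.4],
    [0,0,0,0,0,0,0.4]
  ]
}}

```text
clock: 6.98
eef_pos: [466.7, 294.4, 159.4]
eef_rot: [3.142, 0.0, 1.508]
wrist_force: [0.1, 0.1, 0.0]
finger_gap: 56.1
finger_force: 0.0
```

```bash
python3 - <<'E'
from h import *
im={n:manip.camera(n) for n in("top","side")}
for n in im: cv2.imwrite(f"pics/{n}1.png",im[n][:,:,::-1])
a=cv2.resize(im["top"][90:250,190:430],(400,267))
b=cv2.resize(im["side"][130:310,200:380],(400,400))
o=np.zeros((400,800,3),np.uint8);o[:267,:400]=a;o[:,400:]=b;cv2.imwrite("pics/c1.png",o[:,:,::-1])
print(manip.read_state()["eef_pos"])
hin=np.array([606.76,-113.25]);y=np.array([.09243,.99572]);x=np.array([.99572,-.09243])
E
```

```text
[467.02142642 293.90332584 159.48302489]
```

View pics/c1.png

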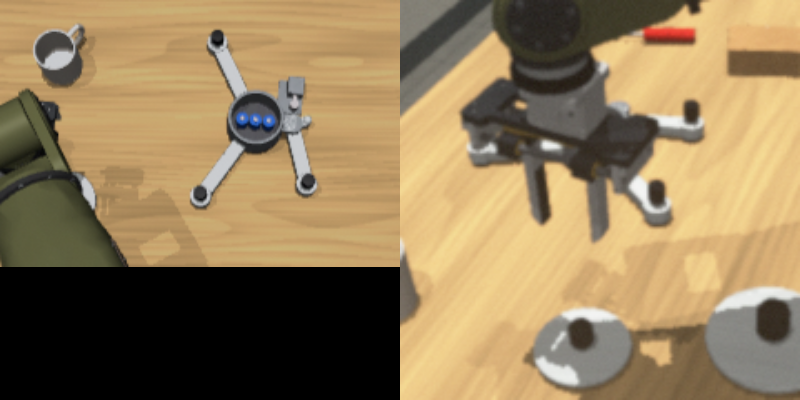

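The foot has not moved: its knob is still near (374,200) in the top view. I'll check whether the fingers appear where the reported TCP says they are.

```bash
cat >> h.py <<'E'
def proj(n,p):
    c=info[n]; q=R.from_euler("xyz",c["rotation"]).inv().apply(np.asarray(p)-c["position"]); return np.array([c["cx"]+c["fx"]*q[0]/q[2],c["cy"]+c["fy"]*q[1]/q[2]])
E
python3 - <<'E'
from h import *
s=manip.read_state(); p=s["eef_pos"]; print(p,s["finger_gap"],s["joints"])
for d in(-34,0,34): print(proj("side",p+[d,0,0]),proj("side",p+[d,0,-143]))
t=cv2.imread("pics/top1.png")[:,:,::-1]; sd=cv2.imread("pics/side1.png")[:,:,::-1]
A=blob(t,(374,200),12,black)[0];B=blob(sd,(331,182),12,black)[0];print(A,B,tri(A,B))
cv2.imwrite("pics/s1.png",cv2.resize(sd[120:330,200:420],None,fx=2.8,fy=2.8,interpolation=2)[:,:,::-1])
E
```

```text
[467.02142642 293.90332584 159.48302489] 56.78751601595188 [ 4.95379554e-01  3.14385395e-01  1.53262685e+00 -1.13634555e-04
  1.29447430e+00  5.58790841e-01]
[290.73884312 247.2553713 ] [294.42359967 288.23755818]
[277.38949087 243.52758899] [282.20622747 284.40773727]
[264.34294413 239.88436456] [270.24193543 280.65725025]
[374.38181818 198.43636364] [330.86842105 179.89473684] (array([ 499.14201213, -137.36007069,   47.19014899]), np.float64(0.1581756186022111))
```

View pics/s1.png

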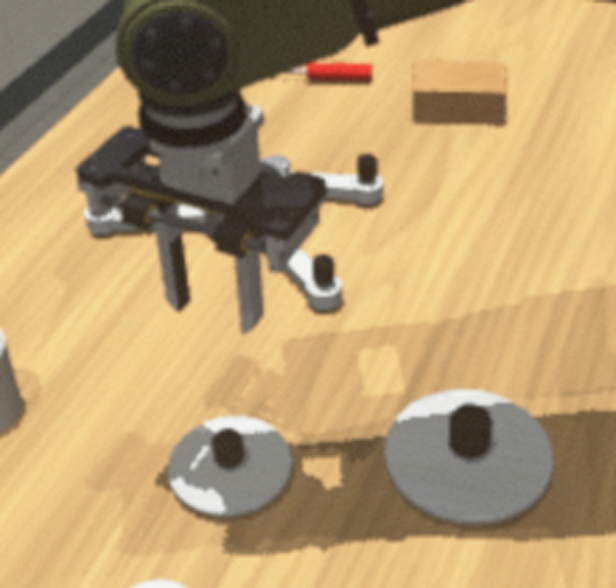

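The finger tips appear at about (264,230) and (288,238) in the side view. That is roughly 10 px above where the reported pose puts them, so the tool is either about 33 mm higher or shifted sideways. I'll use the gripper body's end, seen in both views, to tell which.

```bash
python3 - <<'E'
from h import *
t=cv2.imread("pics/top1.png"); sd=cv2.imread("pics/side1.png")
print(tri((220,157),(228.6,180.7)))
p=np.array([467,293.9,159.5])
print("if z=159.5:",plane("side",(276,234),159.5)); print("if y=293.9:",[ (o+d*(293.9-o[1])/d[1]) for o,d in [ray("side",(276,234))]])
a=cv2.resize(t[120:250,180:300],(540,585),interpolation=2)
cv2.imwrite("pics/t2.png",a)
E
```

```text
(array([562.74596317, 277.74206122, 297.02473476]), np.float64(34.223724712232226))
if z=159.5: [484.69942723 266.17361496 159.5       ]
if y=293.9: [array([467.72054929, 293.9       , 189.04671577])]
```

View pics/t2.png

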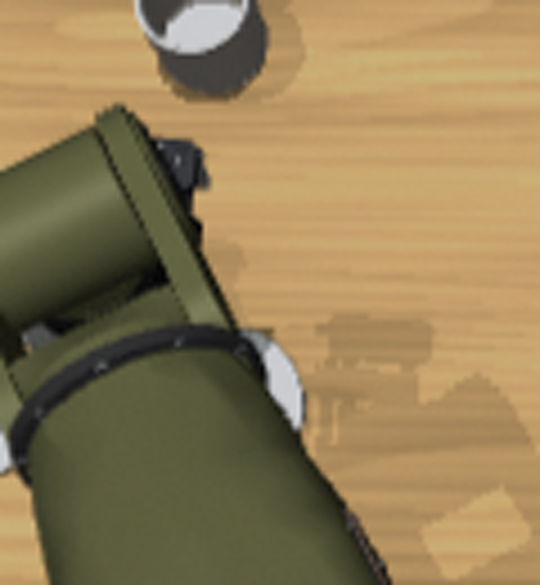

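```bash
python3 - <<'E'
from h import *
for nm,c,dz in(("A z+30",[467.5,294,0],30),("B shifted",[485,266,0],0)):
    for h in(97,120):
        for sx in(-88,88):
            for sy in(-37,37):
                p=np.array(c)+[sx,sy,159.5+dz+h]; print(nm,h,sx,sy,proj("top",p).round(),proj("side",p).round())
E
```

```text
A z+30 97 -88 -37 [223. 224.] [317. 199.]
A z+30 97 -88 37 [192. 224.] [303. 220.]
A z+30 97 88 -37 [226. 155.] [245. 182.]
A z+30 97 88 37 [197. 155.] [227. 201.]
A z+30 120 -88 -37 [221. 223.] [317. 190.]
A z+30 120 -88 37 [190. 222.] [303. 211.]
A z+30 120 88 -37 [224. 152.] [243. 174.]
A z+30 120 88 37 [194. 152.] [225. 192.]
B shifted 97 -88 -37 [237. 219.] [315. 201.]
B shifted 97 -88 37 [207. 219.] [302. 221.]
B shifted 97 88 -37 [239. 152.] [246. 184.]
B shifted 97 88 37 [211. 152.] [229. 203.]
B shifted 120 -88 -37 [235. 218.] [315. 192.]
B shifted 120 -88 37 [205. 217.] [301. 213.]
B shifted 120 88 -37 [238. 149.] [245. 176.]
B shifted 120 88 37 [209. 149.] [227. 194.]
```

The top view fits a tool about 30 mm higher than reported, with x and y correct. That explains why the fingers passed over the knob. I'll go back to the foot, stay high and check the tip height.

{"method": "servo_tool", "body": {
  "rows": [
    [0,0,-6.15,2.68,-35.94,0,0.6],
    [0,0,-6.15,2.68,-35.94,0,0.6],
    [0,0,-6.15,2.68,-35.94,0,0.6],
    [0,0,-6.15,2.68,-35.94,0,0.6],
    [0,0,-6.15,2.68,-35.94,0,0.6],
    [0,0,-6.15,2.68,-35.94,0,0.6],
    [0,0,-6.15,2.68,-35.94,0,0.6],
    [0,0,-6.15,2.68,-35.94,0,0.6],
    [0,0,-6.15,2.68,-35.94,0,0.6],
    [0,0,-6.15,2.68,-35.94,0,0.6],
    [0,0,-6.15,2.68,-35.94,0,0.6],
    [0,0,-6.15,2.68,-35.94,0,0.6],
    [0,0,0,0,0,-40,0.6],
    [0,0,0,0,0,-40,0.6],
    [0,0,0,0,0,-30,0.6],
    [0,0,0,0,0,0,0.6],
    [0,0,0,0,0,0,0.6]
  ]
}}

```text
clock: 9.2
eef_pos: [499.4, -137.1, 50.7]
eef_rot: [3.141, -0.001, 0.22]
wrist_force: [-0.1, 0.1, -0.2]
finger_gap: 37.7
finger_force: 0.0
```

```bash
python3 - <<'E'
from h import *
im=manip.camera("side"); p=manip.read_state()["eef_pos"]; print(p)
a=[0.22+np.pi/2]; u=np.array([np.cos(a[0]),np.sin(a[0]),0])
o=(280,120);f=6
c=cv2.resize(im[120:215,280:410],None,fx=f,fy=f,interpolation=2).copy()
for dz,col in((0,(255,0,0)),(30,(0,255,0))):
    for s in(-19,-31.5,19,31.5):
        q=proj("side",p+u*s+[0,0,dz]); print(dz,s,q.round(1)); cv2.circle(c,tuple(int(v) for v in (q-o)*f),3,col,-1)
cv2.imwrite("pics/s3.png",c[:,:,::-1])
E
```

```text
[ 499.58500133 -136.98995516   50.93315419]
0 -19 [331.5 175.7]
0 -31.5 [332.  173.6]
0 19 [329.8 182.3]
0 31.5 [329.3 184.5]
30 -19 [331.5 168.1]
30 -31.5 [332.  166.1]
30 19 [329.8 174.6]
30 31.5 [329.2 176.8]
```

View pics/s3.png

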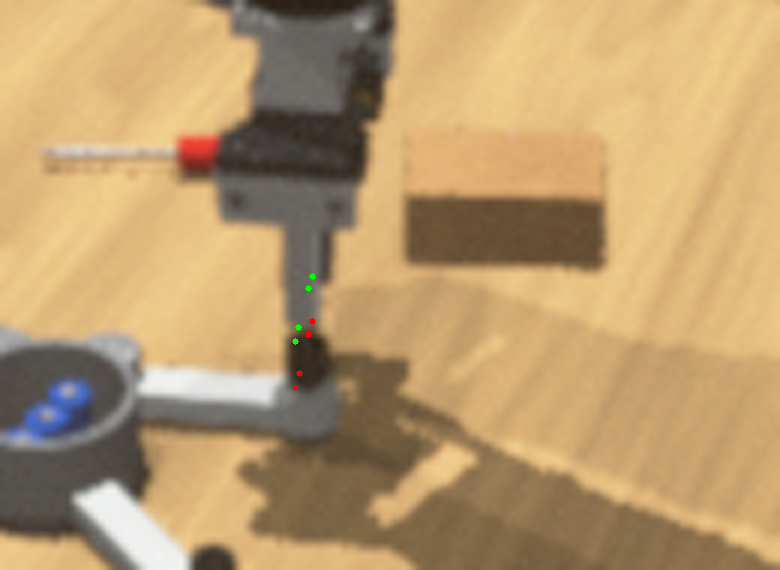

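Crop s3 shows the near finger tip ending at crop row ~335, on the +30 mm marks. The tip is therefore about 30–32 mm above the reported TCP and is centred over the knob. I'll descend another 40 mm and swing the foot.

{"method": "servo_tool", "body": {
  "rows": [
    [0,0,0,0,0,-15,0.6],
    [0,0,0,0,0,-15,0.6],
    [0,0,0,0,0,-10,0.6],
    [0,0,0,0,0,0,0.6]
  ]
}}

```text
clock: 9.75
eef_pos: [498.4, -136.2, 8.3]
eef_rot: [-3.141, 0.002, 0.221]
wrist_force: [-1.3, -0.3, 0.5]
finger_gap: 37.5
finger_force: 0.0
```

{"method": "servo_tool", "body": {
  "rows": [
    [0,0,4.92,2.5,-9.1,0,0.6],
    [0,0,4.92,3.2,-8.9,0,0.6],
    [0,0,4.92,4.0,-8.6,0,0.6],
    [0,0,4.92,4.7,-8.2,0,0.6],
    [0,0,4.92,5.4,-7.8,0,0.6],
    [0,0,4.92,6.0,-7.3,0,0.6]
  ]
}}

```text
clock: 10.5
eef_pos: [525.0, -186.6, 9.7]
eef_rot: [3.141, -0.0, 0.739]
wrist_force: [-0.2, 0.6, -0.1]
finger_gap: 37.6
finger_force: 0.3
```

Contact is light; I'll continue.

{"method": "servo_tool", "body": {
  "rows": [
    [0,0,4.92,6.6,-6.7,0,0.6],
    [0,0,4.92,7.2,-6.1,0,0.6],
    [0,0,4.92,7.7,-5.5,0,0.6],
    [0,0,4.92,8.1,-4.8,0,0.6],
    [0,0,4.92,8.5,-4.1,0,0.6],
    [0,0,4.92,8.8,-3.4,0,0.6],
    [0,0,4.92,9.1,-2.6,0,0.6],
    [0,0,4.92,9.3,-1.8,0,0.6],
    [0,0,4.92,9.4,-1.0,0,0.6],
    [0,0,0,0,0,0,0.6],
    [0,0,0,0,0,0,0.6]
  ]
}}

```text
clock: 11.88
eef_pos: [599.2, -222.3, 9.4]
eef_rot: [-3.142, -0.0, 1.507]
wrist_force: [0.5, 0.3, -0.4]
finger_gap: 37.8
finger_force: 0.0
```

```bash
python3 - <<'E'
from h import *
im=manip.camera("side"); cv2.imwrite("pics/side4.png",im[:,:,::-1]); s=manip.read_state();print(s["eef_pos"],s["wrist_force"])
print("home knob",proj("side",[596.6,-222.8,60]),proj("side",[596.6,-222.8,34]))
for z in(60,):
  p=proj("side",[499,-137,47]).astype(int); print("old place dark?", (black(im.astype(int))[p[1]-5:p[1]+5,p[0]-4:p[0]+4]).mean())
E
```

```text
[ 599.13413125 -222.28264469    9.44024979] [-0.0673736   0.14238164 -0.87131282]
home knob [313.41007644 158.12527514] [313.62548905 164.40852031]
old place dark? 0.0
```

{"method": "servo_tool", "body": {
  "rows": [
    [0,0,0,0,0,30,0.6],
    [0,0,0,0,0,45,0.6],
    [0,0,0,0,0,45,0.4],
    [0,0,0,-9,35,0,0.4],
    [0,0,0,-11.2,44,0,0.4],
    [0,0,0,-11.2,44,0,0.4],
    [0,0,0,-11.2,44,0,0.4],
    [0,0,0,-11.2,44,0,0.4],
    [0,0,0,-11.2,44,0,0.4],
    [0,0,0,-11.2,44,0,0.4],
    [0,0,0,-11.2,44,0,0.4],
    [0,0,0,-11.2,44,0,0.4],
    [0,0,0,-11.2,44,0,0.4],
    [0,0,0,-11.2,44,0,0.4],
    [0,0,0,-11.2,42.5,0,0.4],
    [0,0,0,0,0,-30,0.4],
    [0,0,0,0,0,-30,0.4],
    [0,0,0,0,0,0,0.4],
    [0,0,0,0,0,0,0.4]
  ]
}}

```text
clock: 14.3
eef_pos: [467.7, 295.3, 70.7]
eef_rot: [3.14, -0.001, 1.508]
wrist_force: [-0.7, 0.7, -0.4]
finger_gap: 56.1
finger_force: 0.0
```

```bash
python3 - <<'E'
from h import *
im={n:manip.camera(n) for n in("top","side")}; p=manip.read_state()["eef_pos"]; print(p)
A=blob(im["top"],tuple(proj("top",[596.6,-222.8,47]).astype(int)),8,black)[0];B=blob(im["side"],(313,161),9,black)[0]
x,e=tri(A,B); print(A,B,x,e)
v=x[:2]-[606.76,-113.25]; Y=np.array([.09243,.99572]);X=np.array([.99572,-.09243]); print("r",np.hypot(*v),"foot",np.arctan2(v@-Y,v@-X))
c=im["side"].copy(); u=np.array([1,-.063,0]);o=(240,200);f=6
c=cv2.resize(c[200:300,240:340],None,fx=f,fy=f,interpolation=2)
for s in(-28,28):
    q=proj("side",p+u*s+[0,0,30]);cv2.circle(c,tuple(int(v) for v in (q-o)*f),3,(0,255,0),-1)
q=proj("side",[467,295,48]);cv2.circle(c,tuple(int(v) for v in (q-o)*f),3,(255,0,0),-1)
d=np.zeros((600,800,3),np.uint8); d[:,:600]=c
t=im["top"][100:220,290:420]; d[:185,600:]=cv2.resize(t,(200,185)); cv2.imwrite("pics/s5.png",d[:,:,::-1])
E
```

```text
[467.8487401  295.40622029  70.82049427]
[402.60344828 166.87931034] [313. 161.] [ 596.81433487 -221.85232293   48.34783744] 2.502529687119342
r 109.05677787749705 foot 1.572034351147611
```

View pics/s5.png

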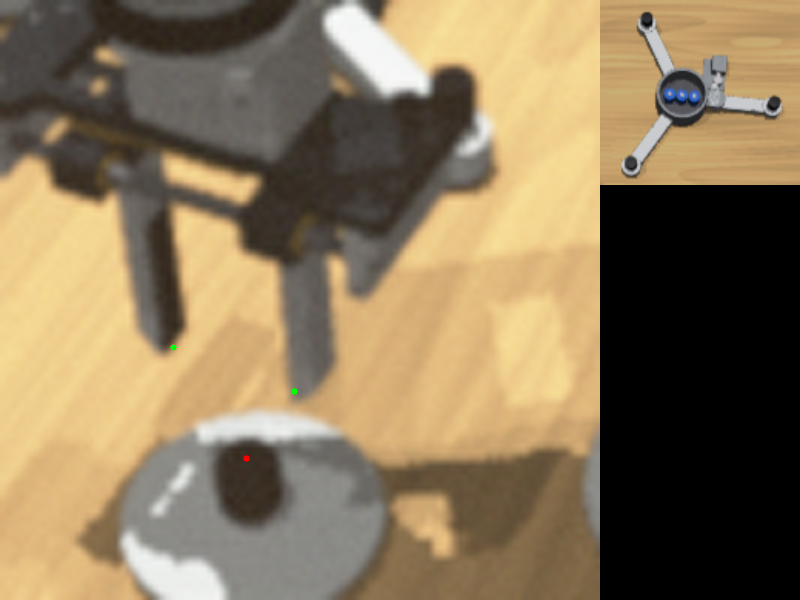

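The foot is home at 1.572 rad, measured in both views. Crop s5 shows the finger tips on the +30 mm marks at (173,348) and (295,392), straddling the cover's knob at (247,480). I'll descend and grip.

{"method": "servo_tool", "body": {
  "rows": [
    [0,0,0,-0.8,-0.4,-20,0.4],
    [0,0,0,0,0,-20,0.4],
    [0,0,0,0,0,-16,0.4],
    [0,0,0,0,0,-12,0.4],
    [0,0,0,0,0,-8,0.4],
    [0,0,0,0,0,0,0.4],
    [0,0,0,0,0,0,0.4]
  ]
}}

```text
clock: 15.28
eef_pos: [466.7, 295.0, -6.2]
eef_rot: [3.141, -0.0, 1.509]
wrist_force: [0.7, -0.1, -0.2]
finger_gap: 56.3
finger_force: 0.0
```

{"method": "servo_tool", "body": {
  "rows": [
    [0,0,0,0,0,0,0.6],
    [0,0,0,0,0,0,0.7],
    [0,0,0,0,0,0,0.8],
    [0,0,0,0,0,0,0.8],
    [0,0,0,0,0,0,0.8],
    [0,0,0,0,0,0,0.8]
  ],
  "grip_force": 25
}}

```text
clock: 16.02
eef_pos: [466.5, 294.8, -6.5]
eef_rot: [3.141, -0.0, 1.509]
wrist_force: [1.1, 0.4, 3.1]
finger_gap: 27.4
finger_force: 25.0
```

{"method": "servo_tool", "body": {
  "rows": [
    [0,0,0,0,0,5,0.8],
    [0,0,0,0,0,15,0.8],
    [0,0,0,0,0,30,0.8],
    [0,0,0,0,0,30,0.8],
    [0,0,0,0,0,20,0.8],
    [0,0,0,6.5,-14.5,0,0.8],
    [0,0,0,12,-28,0,0.8],
    [0,0,0,12,-28,0,0.8],
    [0,0,0,12,-28,0,0.8],
    [0,0,0,12,-28,0,0.8],
    [0,0,0,12,-28,0,0.8],
    [0,0,0,12,-28,0,0.8],
    [0,0,0,12,-28,0,0.8],
    [0,0,0,12,-28,0,0.8],
    [0,0,0,12,-28,0,0.8],
    [0,0,0,12,-28,0,0.8],
    [0,0,0,12,-28,0,0.8],
    [0,0,0,8,-18,0,0.8],
    [0,0,0,0,0,0,0.8],
    [0,0,0,0,0,0,0.8]
  ]
}}

```text
clock: 18.52
eef_pos: [612.5, -45.2, 93.1]
eef_rot: [-3.141, -0.0, 1.509]
wrist_force: [-0.6, 0.3, -1.9]
finger_gap: 27.1
finger_force: 25.0
```

```bash
python3 - <<'E'
from h import *
im={n:manip.camera(n) for n in("top","side")}; s=manip.read_state(); p=s["eef_pos"]; print(p,s["finger_gap"],s["wrist_force"])
f=5;o=(235,130);c=cv2.resize(im["side"][130:250,235:355],None,fx=f,fy=f,interpolation=2)
zu=p[2]+6.4
for a in np.arange(0,2*np.pi,.3):
    e=np.array([np.cos(a),np.sin(a),0])
    for ctr,r,z,col in(([p[0]+.2,p[1]+.4],56,zu+10,(0,255,0)),([613,-45.5],50,60,(255,0,0))):
        q=proj("side",np.r_[ctr,z]+r*e);cv2.circle(c,tuple(int(v) for v in (q-o)*f),2,col,-1)
cv2.imwrite("pics/s6.png",c[:,:,::-1])
E
```

```text
[612.6420244  -44.85891822  93.35803804] 27.492630382551976 [ 0.52628074 -0.16616556 -2.58754633]
```

View pics/s6.png

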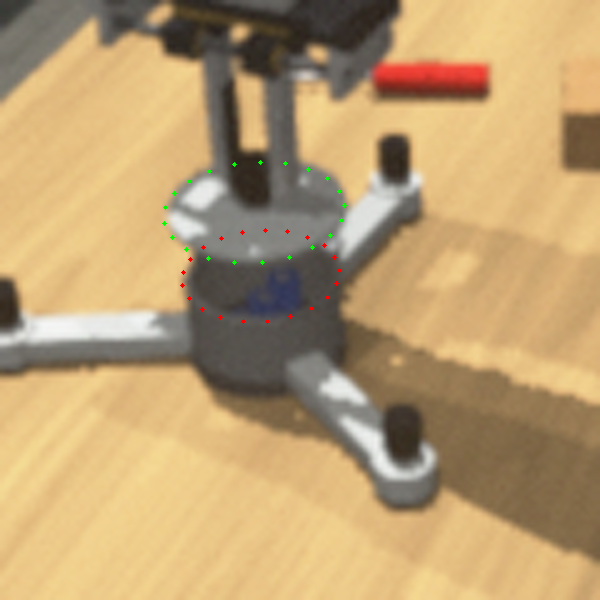

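Crop s6 shows the cover level on its predicted outline, directly above the hub. The hub's edges lie about 4 crop px right of the red ring, which is roughly 2 mm. I'll cross-check the hub centre in the first top picture.

```bash
python3 - <<'E'
from h import *
print(plane("top",(343.4,160.7),60), proj("side",[611,-46,60])-proj("side",[613,-45.5,60]))
t=cv2.imread("pics/top0.png")
b=[blob(t,(311+0,206),1,black) if 0 else None]
# blue cells centroid (line symmetric about hub centre), tops unknown height ~ 50
c,s,_=blob(t,(343,162),20,lambda i:(i[...,0]-i[...,2]>60)); print(c,s)
g=blob(t,(343,162),25,lambda i:(i.max(2)>105)&(i.max(2)-i.min(2)<25)); print(g[0],g[1])
E
```

```text
[609.66287378 -45.98966658  60.        ] [0.63430226 0.04219939]
[334.8372093  160.55813953] [332 157   7   8  43]
[350.15024631 156.39655172] [327 139  42  37 406]
```

{"method": "servo_tool", "body": {
  "rows": [
    [0,0,0,-1.5,-0.8,-8,0.8],
    [0,0,0,0,0,-10,0.8],
    [0,0,0,0,0,-8,0.8],
    [0,0,0,0,0,-6,0.8],
    [0,0,0,0,0,-5,0.8],
    [0,0,0,0,0,-4,0.8],
    [0,0,0,0,0,-3,0.8],
    [0,0,0,0,0,-1.5,0.8],
    [0,0,0,0,0,0,0.8],
    [0,0,0,0,0,0,0.8]
  ]
}}

```text
clock: 19.88
eef_pos: [611.5, -46.5, 48.0]
eef_rot: [3.141, 0.0, 1.509]
wrist_force: [0.0, -0.7, -1.1]
finger_gap: 27.4
finger_force: 25.0
```

{"method": "servo_tool", "body": {
  "rows": [
    [0,0,0,0,0,-1,0.8],
    [0,0,0,0,0,-1,0.8],
    [0,0,0,0,0,-0.7,0.8],
    [0,0,0,0,0,0,0.8]
  ]
}}

```text
clock: 20.38
eef_pos: [611.3, -46.5, 45.0]
eef_rot: [-3.141, -0.0, 1.509]
wrist_force: [0.5, -0.1, -1.8]
finger_gap: 27.4
finger_force: 25.0
```

{"method": "servo_tool", "body": {
  "rows": [
    [0,0,0,0,0,-0.5,0.8],
    [0,0,0,0,0,-0.5,0.8],
    [0,0,0,0,0,-0.5,0.8],
    [0,0,0,0,0,0,0.8]
  ]
}}

```text
clock: 20.88
eef_pos: [611.4, -46.5, 43.6]
eef_rot: [-3.142, -0.0, 1.509]
wrist_force: [0.0, -0.5, -1.9]
finger_gap: 27.3
finger_force: 25.0
```

{"method": "servo_tool", "body": {
  "rows": [
    [0,0,0,0,0,-0.5,0.8],
    [0,0,0,0,0,0,0.8],
    [0,0,0,0,0,0,0.8]
  ]
}}

```text
clock: 21.25
eef_pos: [611.4, -46.6, 43.5]
eef_rot: [3.141, 0.0, 1.509]
wrist_force: [-3.4, 0.1, 4.9]
finger_gap: 27.6
finger_force: 25.0
```

{"method": "servo_tool", "body": {
  "rows": [
    [0,0,0,0,0,-0.5,0.8],
    [0,0,0,0,0,0,0.8],
    [0,0,0,0,0,0,0.8]
  ]
}}

```text
clock: 21.62
eef_pos: [611.5, -46.5, 43.4]
eef_rot: [3.141, 0.0, 1.509]
wrist_force: [-6.6, 1.7, 9.8]
finger_gap: 27.4
finger_force: 25.0
```

Contact came at exactly the seated height. I'll relax the load slightly, then open gently and lift clear.

{"method": "servo_tool", "body": {
  "rows": [
    [0,0,0,0,0,0.7,0.8],
    [0,0,0,0,0,0,0.75],
    [0,0,0,0,0,0,0.65],
    [0,0,0,0,0,0,0.5],
    [0,0,0,0,0,0,0.4],
    [0,0,0,0,0,0,0.4],
    [0,0,0,0,0,0,0.4]
  ],
  "grip_force": 5
}}

```text
clock: 22.5
eef_pos: [611.4, -46.5, 43.3]
eef_rot: [-3.142, -0.0, 1.509]
wrist_force: [0.2, 0.6, 0.5]
finger_gap: 56.5
finger_force: 0.0
```

{"method": "servo_tool", "body": {
  "rows": [
    [0,0,0,0,0,10,0.4],
    [0,0,0,0,0,25,0.4],
    [0,0,0,0,0,40,0.4],
    [0,0,0,0,0,40,0.4],
    [0,0,0,0,-30,0,0.4],
    [0,0,0,-20,-40,0,0.4],
    [0,0,0,-20,-40,0,0.4],
    [0,0,0,-30,-40,0,0.4],
    [0,0,0,-30,-40,0,0.4],
    [0,0,0,-30,-40,0,0.4],
    [0,0,0,0,0,0,0.4],
    [0,0,0,0,0,0,0.4]
  ]
}}

```text
clock: 24.0
eef_pos: [481.7, -276.3, 158.9]
eef_rot: [3.141, 0.0, 1.509]
wrist_force: [-0.0, 0.8, -0.9]
finger_gap: 56.7
finger_force: 0.0
```

```bash
python3 - <<'E'
from h import *
im={n:manip.camera(n) for n in("top","side")}; s=manip.read_state(); print(s["eef_pos"],s["clock"])
f=5;o=(225,120);c=cv2.resize(im["side"][120:240,225:345],None,fx=f,fy=f,interpolation=2)
for a in np.arange(0,2*np.pi,.3):
    q=proj("side",np.array([611.3,-46.3,66])+56*np.array([np.cos(a),np.sin(a),0]));cv2.circle(c,tuple(int(v) for v in (q-o)*f),2,(0,255,0),-1)
d=np.zeros((600,800,3),np.uint8); d[:,:600]=c
d[:185,600:]=cv2.resize(im["top"][100:220,290:420],(200,185)); cv2.imwrite("pics/s7.png",d[:,:,::-1])
A=blob(im["top"],(402,167),8,black)[0];B=blob(im["side"],(313,161),9,black)[0];print(tri(A,B))
A=blob(im["top"],tuple(proj("top",[611,-46,85]).astype(int)),8,black)[0];B=blob(im["side"],tuple(proj("side",[611,-46,85]).astype(int)),9,black)[0];print("cover knob (z 85)",tri(A,B))
E
```

```text
[ 482.05209577 -275.70827479  158.59881784] 24.1
(array([ 596.12346513, -222.32518831,   46.91986532]), np.float64(0.31506040343712277))
cover knob (z 85) (array([610.14076385, -45.88414623,  84.28027942]), np.float64(0.011477214774128195))
```

View pics/s7.png

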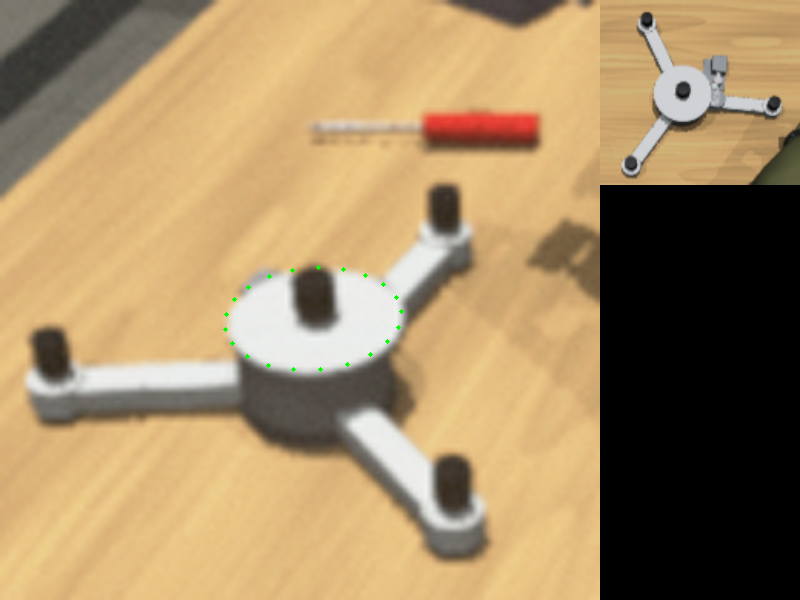

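The flange sits on the predicted seated outline, level. Its knob is at z ≈ 84 (85 expected), and the foot is fully out with its knob at (596,-222). I'm handing the job in.

```bash
python3 -c "
from cell import manip
print(manip.sign_off())"
```

```text
the job is handed in; nothing more can be done
None
```

The folded foot is home in its detent (measured at 1.57 rad) and the cover sits level and fully down on the hub's rim; the job was handed in at about 24 s, with the carton, screwdriver and mug never touched.

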